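Show the orange-capped bottle to the code reader at the receiving bench

ROBOT

A 6-joint arm with a two-finger parallel gripper is mounted at the origin on the work surface. World frame = base frame: x ahead of the robot, y to its left, z up, the work surface at z = 0. Lengths are in m, angles in rad, forces in N, time in s.
With the tool pointing down it reaches from about 0.35 to 0.925 m from the base axis. Payload 6.4 kg.
Tool frame: the origin (TCP) lies midway between the tips of the shut fingers; the grasp point (between the pads) lies 19 mm behind it; x points along the fingers, y is the direction in which the jaws open and shut, and the axes are right-handed (so a half turn about x gives the same grasp; the last joint's range is limited). The gripper opens to 94 mm and grips with 3 to 60 N. Pads are 16 mm wide; open, the fingers measure 119 mm over their backs; the gripper's body (75 mm by 177 mm) begins 78 mm behind the grasp point.
Start: joints at [1.116, 0.245, 1.558, -0, 1.339, -0.174], TCP at [0.18, 0.625, 0.205] pointing down, gripper open.
Joint ranges: [-3.13, 3.13], [-1.02, 2.26], [0.13, 2.54], [-0.95, 4.09], [0.21, 2.88], [-2.74, 2.74]. Speed limits (rad/s): [2.57, 2.57, 3.14, 3.14, 3.14, 3.14].

INTERFACE

Orientations are given as a unit quaternion [x, y, z, w].
In Python, from workcell import arm gives the robot as it stands. The module is installed in compiled form; this text tells all that it offers.
- The arm moves only by the tool play_rows, never from a script. Its argument "deltas" is a list of rows, each a list of 3 entries, a list of its own where there are three numbers: the turn, a rotation vector about the tool's x, y, z in degrees, then the shift along the tool's x, y, z in cm, then the closure, from 0 (fully open) to 1 (shut). A call has 1 to 5 rows; each row is the pose to reach, as a shift and turn from the pose commanded when the call began, along the tool's axes at that moment; what a row does not reach only later rows make up. A row lasts 1/12 s, in which the tool goes at most 41.7 mm and 7.16 degrees, less where a joint would pass 70% of its speed; a pose out of reach is approached as far as the arm can. A call with a gripper value outside its range is refused whole. The fingers move at their own pace and stop on an object; "grip_force" is the grip in N (left out, the last holds). Time passes only in rows, so rows that repeat a pose let the fingers close. It gives the time, the measured TCP pose, the force and the opening at its end, in the units of the state.
- arm.sense(): the state, without advancing time (a new reading comes with each control period).
- arm.snapshot(name): name is "side" or "top"; returns the picture (420x560x3 uint8, blue, green, red); there is no depth.
- arm.camera_info(name): a dict with "vertical_fov" (degrees; the focal length in pixels is half the picture's height over the tangent of half this angle, whatever the lens; pixels are square), "cx", "cy" (the principal point, pixels), "T" (4x4, takes a point from camera to world coordinates). Camera axes: x right, y down, z forward; pixel columns grow to the right and rows downward; lengths in m; the calibration is good to about 2 mm. A picture is of the moment at which its call begins. camera_info takes no time and is no camera call.
- arm.job_done(): hands the job in, once; it reports no verdict.
The state is a dict: "t": time; "qpos": joint angles; "qvel": joint speeds; "tau": joint torques, N m; "tcp_pos": TCP position; "eef_rot": TCP orientation; "contact_force": force on the tool from outside, world axes, zero at the start; "wrist_torque": the same for the moment, N m; "grip_width": finger opening in m.
Only numpy, scipy, OpenCV 4.12 (cv2) and the standard library are available. Lean on these libraries where they do the work, as an engineer would, in place of code of your own. Each camera call takes 0.05 s, during which the arm holds its last target.

TASK

Disinfect your fingertips at the alcohol dispenser: push its steel dish fully down with them and let it spring back up; then lift the bottle with the orange cap out of the blue tray and present it to the code reader. Finish while holding it there in the air, still and upright, clear of the reader, with its bar-code label squarely facing the reader's window, centred on the window in height and sideways, and the label about 100 mm from the glass. Leave the other bottles and everything else on the bench standing where they are, and do not knock the reader.

Things in the scene. Friction and masses are not known exactly. Their poses are not given: they have to be found in the camera images.
- orange_bottle: square amber bottle, ORANGE flip-top cap, 0.1 to 0.2 kg, 108 mm tall. Origin: centre of its underside; z up its axis; +x out through the label face. Body 46 x 46 mm, 68 high, then shoulder and neck; round cap 34 mm across from 80 to 108 mm up (grip it here, closing along y). A thumb tab, 12 mm wide, sticks out 6 mm at the cap top on the label (+x) side, a 2.5 mm hinge opposite.
- label (a point): centre of the white bar-code label (36 mm wide, 40 mm high) on the orange-capped bottle's +x face, 23.5 mm out from the bottle's axis and 36 mm above its underside; same axes as the bottle
- tray: fixed blue tray, 160 mm (x) by 238 mm (y), walls 42 mm high, 4 mm thick floor, 2 x 3 cells 74 mm square inside and 78 mm apart, one bottle to a cell and one cell empty. Origin: centre of its underside, on the bench.
- dispenser: fixed white round alcohol dispenser, 84 mm across (its stand 112 mm), with a steel dish on top; origin: centre of its underside, on the bench, z up
- dish_floor (a point): centre of the dish's inner floor, where the fingertips press: 164 mm above the bench with the dish up; the dish is 50 mm across inside and its rim stands 6 mm above the floor
- dish (a joint): travel of the dish in m: 0 up, 0.014 fully down; sprung, about 2 N to start it moving and 8 N to hold it fully down
- reader: fixed hands-free code reader: round black foot 120 mm across (centred 20 mm along +x), post, and a grey head 88 mm wide, 78 mm high, 62 mm deep, whose dark window with two red lamps looks along the reader's own -x. Origin: on the bench under the head's centre; z up.
- window (a point): centre of the reader window glass, 31.5 mm along -x from the reader origin, 170 to 210 mm above the bench (head height differs each time). Axes as the reader: +x points into the reader (the window looks along -x), y sideways, z up. When the label squarely faces it, the +x of bottle and window point the same way.
- other_bottle0: square amber bottle like the orange-capped one but with a WHITE cap, in another cell of the tray; origin: centre of its underside
- other_bottle1: square amber bottle like the orange-capped one but with a WHITE cap, in another cell of the tray; origin: centre of its underside
- other_bottle2: square amber bottle like the orange-capped one but with a WHITE cap, in another cell of the tray; origin: centre of its underside
- other_bottle3: square amber bottle like the orange-capped one but with a WHITE cap, in another cell of the tray; origin: centre of its underside
- wipes_tub: loose white and blue round tub, 79 mm across, 150 mm tall, beyond the tray; origin: centre of its underside
- tape_roll: loose roll of brown packing tape lying flat, 104 mm across, 48 mm high; origin: centre of its underside
- carton: loose small white carton with a blue band, 60 x 105 mm, 45 mm high; origin: centre of its underside
- stapler: loose black stapler, 125 mm long (x), 34 mm wide, 41 mm high; origin: centre of its underside

How it is judged:
By the outcome, as a careful person would: the job done as asked, in the order asked, and still so for the second after the job is handed in, while the arm keeps its last pose, push and grip.
It also fails if it takes over 42 s, if anything falls off the work surface, if the arm or the gripper's body presses on something with over 40 N, if the wrist force passes 120 N, or if a joint passes its speed limit or range.

## Working session

There is one attempt and no reset: what is moved stays moved. The work goes in short steps, Python scripts to look and compute and a tool call to move; the robot and the scene stay as the last step left them, time stands still between calls to the robot, and variables do not carry over. Pictures are saved under pics/ and viewed, and the job is handed in when it is done.

Besides the shell and the picture viewer there is one more tool, called after ">>>" as name(argument=value, ...) on one line, values as JSON. play_rows: Moves the arm, as the interface text tells. Its arguments: {"type":"object","properties":{"deltas":{"type":"array"},"grip_force":{"type":"number"}},"required":["deltas"]}

```bash
mkdir -p pics; python3 - <<'E'
from workcell import arm
import cv2
for n in("side","top"):
    cv2.imwrite(f"pics/{n}0.png",arm.snapshot(n)); c=arm.camera_info(n); print(n,c)
s=arm.sense();print({k:s[k] for k in("t","tcp_pos","eef_rot","contact_force","grip_width")})
E
```

```text
side {'vertical_fov': 51.721608667802066, 'cx': 275.8006834625133, 'cy': 207.36537321960708, 'T': array([[ 0.94308748, -0.23070783,  0.23949925,  0.27386562],
       [-0.33235516, -0.67822254,  0.65540388, -0.68348939],
       [ 0.01122698, -0.697702  , -0.71630012,  0.88655459],
       [ 0.        ,  0.        ,  0.        ,  1.        ]])}
top {'vertical_fov': 56.28367995624247, 'cx': 282.9714211397319, 'cy': 213.20923452678093, 'T': array([[-0.02188478, -0.99612489,  0.08518364,  0.43342198],
       [-0.99954373,  0.02002625, -0.02261168,  0.04822937],
       [ 0.02081815, -0.08563962, -0.99610866,  1.27283812],
       [ 0.        ,  0.        ,  0.        ,  1.        ]])}
{'t': 0.1, 'tcp_pos': array([0.17989619, 0.62407481, 0.20450781]), 'eef_rot': array([ 0.09836858,  0.70031921, -0.09947829,  0.69998621]), 'contact_force': array([-0.3002574 , -0.01143559, -1.08128464]), 'grip_width': 0.09444819894941402}
```

View pics/side0.png

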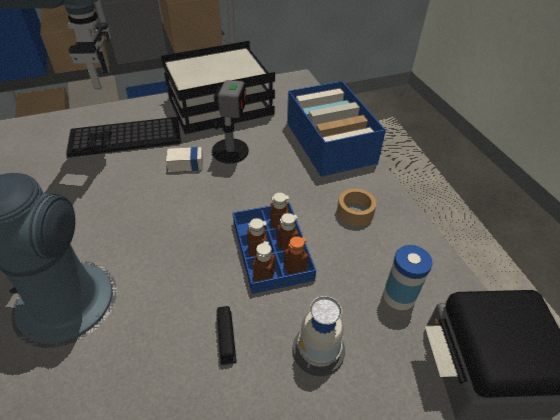

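View pics/top0.png

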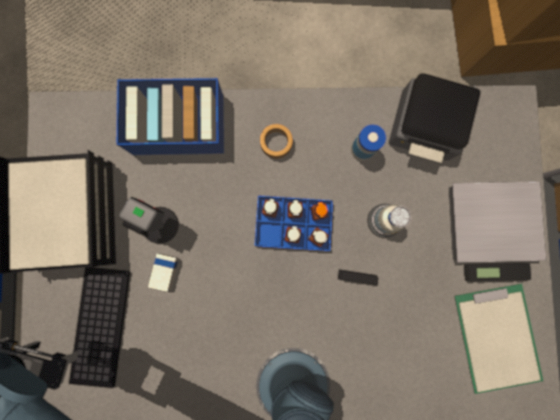

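```bash
python3 - <<'E'
import cv2
s=cv2.imread('pics/side0.png');t=cv2.imread('pics/top0.png')
def crop(im,x0,y0,x1,y1,k,n): cv2.imwrite('pics/'+n,cv2.resize(im[y0:y1,x0:x1],None,fx=k,fy=k,interpolation=cv2.INTER_CUBIC))
crop(s,225,185,325,295,5,'s_tray.png');crop(s,200,70,280,170,6,'s_reader.png');crop(s,280,285,360,375,6,'s_disp.png')
crop(t,250,185,420,265,4.7,'t_tray.png');crop(t,105,180,195,250,8,'t_reader.png')
E
```

```text
(no output)
```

View pics/s_tray.png

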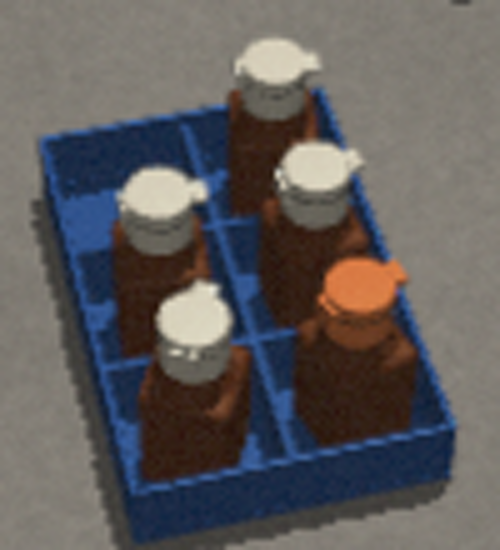

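View pics/s_reader.png

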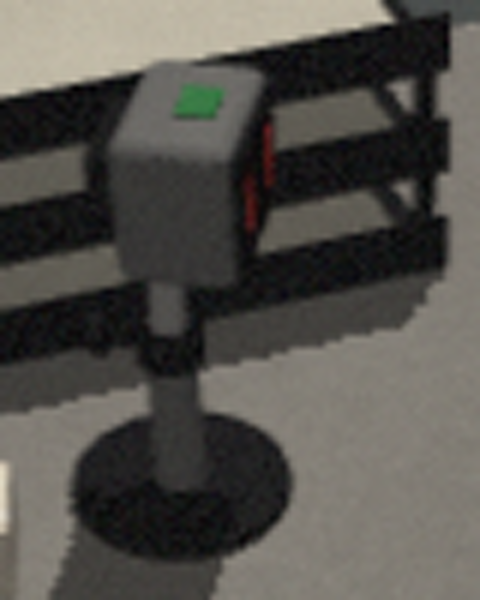

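View pics/s_disp.png

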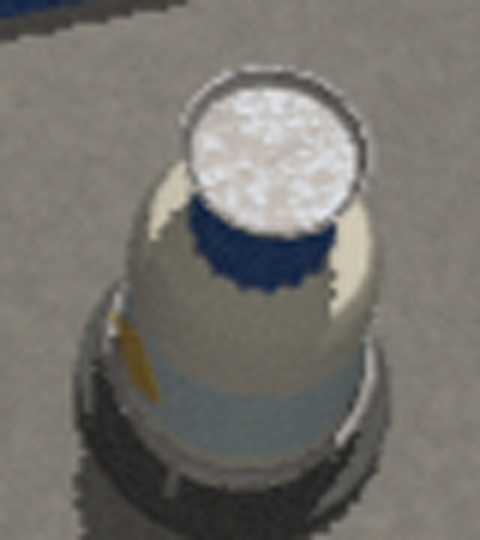

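View pics/t_tray.png

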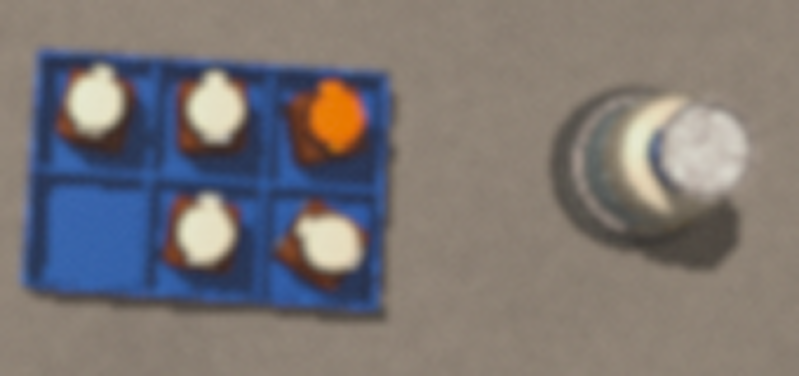

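View pics/t_reader.png

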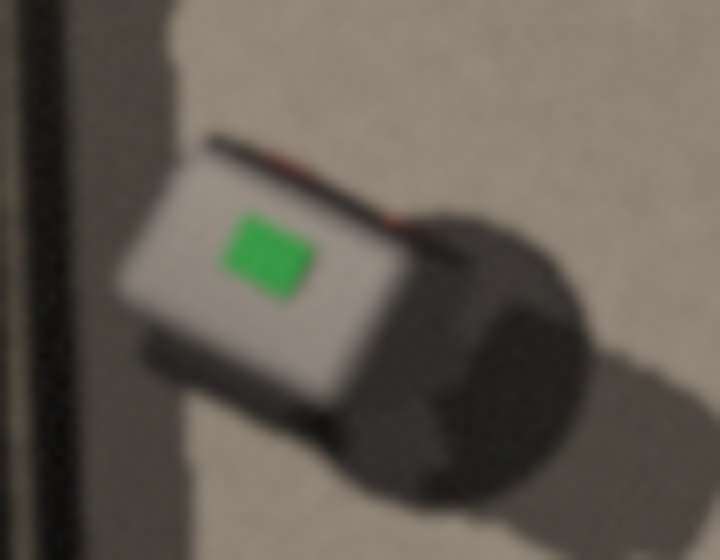

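```bash
cat > h.py <<'E'
import numpy as np,cv2
from workcell import arm
C={}
for n in("side","top"):
    c=arm.camera_info(n); C[n]=(210/np.tan(np.radians(c["vertical_fov"]/2)),c["cx"],c["cy"],c["T"])
def proj(n,P):
    f,cx,cy,T=C[n];P=np.atleast_2d(P);q=(P-T[:3,3])@T[:3,:3];return np.c_[f*q[:,0]/q[:,2]+cx,f*q[:,1]/q[:,2]+cy]
def ray(n,uv):
    f,cx,cy,T=C[n];return T[:3,3],T[:3,:3]@np.array([(uv[0]-cx)/f,(uv[1]-cy)/f,1.])
def onz(n,uv,z):
    o,d=ray(n,uv);return o+d*(z-o[2])/d[2]
def tri(a,b):
    A=[];r=[]
    for n,uv in(("side",a),("top",b)):
        o,d=ray(n,uv);d=d/np.linalg.norm(d);M=np.eye(3)-np.outer(d,d);A.append(M);r.append(M@o)
    return np.linalg.lstsq(np.vstack(A),np.hstack(r),rcond=None)[0]
def Rz(a):return np.array([[np.cos(a),-np.sin(a),0],[np.sin(a),np.cos(a),0],[0,0,1]])
E
python3 - <<'E'
from h import *
from scipy.optimize import least_squares
s=cv2.imread('pics/side0.png');t=cv2.imread('pics/top0.png')
a=(280+275/6,285+152/6);b=(250+705/4.7,185+150/4.7)
print('dish',tri(a,b),onz('side',a,.168),onz('top',b,.168))
for n,im in(('side',s),('top',t)):
    h=cv2.cvtColor(im,cv2.COLOR_BGR2HSV);m=cv2.inRange(h,(5,190,150),(18,255,255))
    k,l,st,ce=cv2.connectedComponentsWithStats(m)
    for i in range(1,k):
        if st[i,4]>20: print(n,st[i],ce[i])
cs=(296.3,242);ct=(321.9,209.9)
print('cap',tri(cs,ct),onz('side',cs,.112),onz('top',ct,.112))
# tray corners z=.042
for uv in((40,52),(388,72),(383,312),(25,290)): print('tray top',onz('top',(250+uv[0]/4.7,185+uv[1]/4.7),.042))
for uv in((43,140),(325,92),(453,428),(132,488)): print('tray side',onz('side',(225+uv[0]/5,185+uv[1]/5),.042))
hx,hy,hz=.031,.044,.039
obs=[]
# reader corners (sx,sy,sz)
S={(-1,1,1):(268,68),(1,1,1):(155,58),(-1,-1,1):(234,160),(1,-1,1):(106,150),(-1,-1,-1):(242,285),(1,-1,-1):(122,280)}
# reader +x=(-.9,.44), +y = (-.44,-.9)
Tt={}
def c(k,p):return p[:3]+Rz(p[3])@(np.array(k)*[hx,hy,hz])
# corner assignment by nearest projection
p0=[.5,.42,.19,np.radians(154)]
g=tri((200+198/6,70+101/6),(105+268/8,180+257/8));print('green',g)
foot=onz('top',(105+462/8,180+360/8),.01);print('foot',foot, onz('side',(200+182/6,70+485/6),.01))
p0[:2]=g[:2]
ks=[(a,b,c_) for a in(-1,1) for b in(-1,1) for c_ in(-1,1)]
for k in ks: print(k,((proj('side',c(k,np.array(p0)))[0]-[200,70])*6).round(),((proj('top',c(k,np.array(p0)))[0]-[105,180])*8).round())
E
```

```text
dish [ 0.51237453 -0.31026215  0.16601316] [ 0.51335984 -0.31164046  0.168     ] [ 0.51065838 -0.30904516  0.168     ]
top [316 203  11  14 113] [320.86725664 209.50442478]
cap [ 0.54074528 -0.09451173  0.11045688] [ 0.54058106 -0.09574941  0.112     ] [ 0.54024742 -0.0942162   0.112     ]
tray top [0.59451141 0.09627689 0.042     ]
tray top [ 0.57645682 -0.13751537  0.042     ]
tray top [ 0.41576025 -0.12891236  0.042     ]
tray top [0.43556082 0.10885682 0.042     ]
tray side [0.44200909 0.10583159 0.042     ]
tray side [0.59824031 0.09104435 0.042     ]
tray side [ 0.57615319 -0.1399453   0.042     ]
tray side [ 0.42131118 -0.1228577   0.042     ]
green [0.53363622 0.40394416 0.23778864]
foot [0.51128556 0.40515297 0.01      ] [0.51262046 0.40624304 0.01      ]
(-1, -1, -1) [281. 213.] [281. 145.]
(-1, -1, 1) [275.  75.] [201. 116.]
(-1, 1, -1) [252. 312.] [503. 248.]
(-1, 1, 1) [245. 172.] [440. 227.]
(1, -1, -1) [162. 204.] [202. 302.]
(1, -1, 1) [151.  66.] [116. 285.]
(1, 1, -1) [127. 302.] [426. 406.]
(1, 1, 1) [114. 162.] [356. 396.]
```

```bash
python3 - <<'E'
from h import *
from scipy.optimize import least_squares
hx,hy,hz=.031,.044,.039
S={(-1,-1,1):(270,66),(1,-1,1):(152,58),(-1,1,1):(236,162),(1,1,1):(106,152),(-1,1,-1):(242,288),(1,1,-1):(122,282)}
Tt={(-1,-1,1):(205,132),(-1,1,1):(422,258),(1,-1,1):(112,286),(1,1,1):(342,408)}
def c(k,p):return p[:3]+Rz(p[3])@(np.array(k)*[hx,hy,hz])
def res(p):
    r=[]
    for k,u in S.items(): r+=list(proj('side',c(k,p))[0]-np.array([200,70])-np.array(u)/6)
    for k,u in Tt.items(): r+=list(proj('top',c(k,p))[0]-np.array([105,180])-np.array(u)/8)
    return r
f=least_squares(res,[.53,.4,.198,np.radians(154)],loss='soft_l1');p=f.x
print(p[:3],np.degrees(p[3]),np.round(np.array(f.fun).reshape(-1,2),2).tolist())
np.save('reader.npy',p)
print('footpred',p[:3]+Rz(p[3])@[.02,0,0],'window',p[:3]+Rz(p[3])@[-.0315,0,0])
# overlay
ks=[(a,b,d) for a in(-1,1) for b in(-1,1) for d in(-1,1)]
def edges(img,n,o,k,pts,col):
    q=((proj(n,pts)-o)*k); return q
out=[]
for n,o,w,k in(('side',(200,70),(80,70),6),('top',(105,180),(80,60),6)):
    im=cv2.imread(f'pics/{n}0.png')[o[1]:o[1]+w[1],o[0]:o[0]+w[0]];im=cv2.resize(im,None,fx=k,fy=k,interpolation=cv2.INTER_CUBIC)
    for a in ks:
        for b in ks:
            if sum(x!=y for x,y in zip(a,b))==1:
                q=((proj(n,[c(a,p),c(b,p)])-o+.5)*k).astype(int);cv2.line(im,q[0].tolist(),q[1].tolist(),(0,255,255),1)
    out.append(im)
H=max(i.shape[0] for i in out);cv2.imwrite('pics/fit.png',cv2.resize(np.hstack([cv2.copyMakeBorder(i,0,H-i.shape[0],0,0,0) for i in out]),None,fx=.83,fy=.83))
# bottle zoom
s=cv2.imread('pics/side0.png')[225:280,275:330];t=cv2.imread('pics/top0.png')[190:235,295:340]
cv2.imwrite('pics/bot.png',np.hstack([cv2.resize(s,(390,390),interpolation=cv2.INTER_CUBIC),cv2.resize(t,(390,390),interpolation=cv2.INTER_CUBIC)]))
E
```

```text
[0.53054822 0.40375417 0.19665464] 151.5827572294359 [[0.35, -0.04], [-0.66, -0.61], [-0.46, -0.09], [-0.47, -0.51], [-0.12, 2.47], [-0.85, 1.36], [-0.64, -1.59], [1.65, -2.14], [-0.57, -0.04], [0.23, 0.02]]
footpred [0.51295811 0.41327194 0.19665464] window [0.55825264 0.38876367 0.19665464]
```

View pics/fit.png

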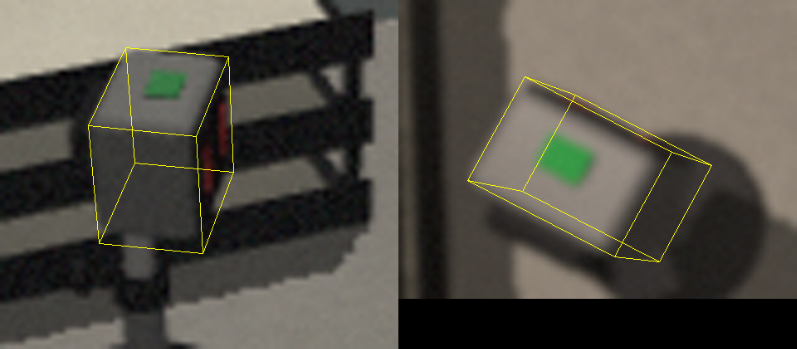

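View pics/bot.png

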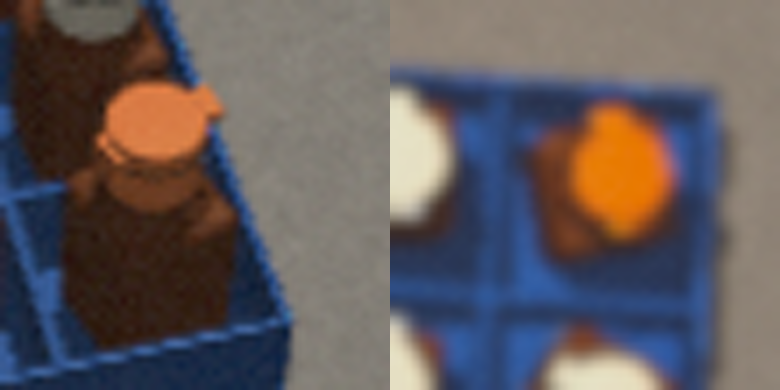

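```bash
python3 - <<'E'
from h import *
for n in('side','top'):
    a=np.mean([arm.snapshot(n).astype(float) for _ in range(5)],0);np.save(n+'_avg.npy',a)
for n,o,w in(('side',(208,72),(46,56)),('top',(115,190),(52,46))):
    a=np.load(n+'_avg.npy')[o[1]:o[1]+w[1],o[0]:o[0]+w[0]]
    a=np.clip((a/255)**.6*255*1.1,0,255).astype(np.uint8)
    cv2.imwrite(f'pics/{n}_rd.png',cv2.resize(a,None,fx=10,fy=10,interpolation=cv2.INTER_CUBIC))
    f=np.load(n+'_avg.npy');r=np.clip(f[...,2]-np.maximum(f[...,0],f[...,1])-25,0,None)
    r[:o[1]]=0;r[o[1]+w[1]:]=0;r[:,:o[0]]=0;r[:,o[0]+w[0]:]=0
    k,l,st,ce=cv2.connectedComponentsWithStats((r>0).astype(np.uint8))
    for i in range(1,k):
        m=np.where(l==i,r,0);yy,xx=np.indices(m.shape);print(n,st[i],(m*xx).sum()/m.sum(),(m*yy).sum()/m.sum(),m.max())
E
```

```text
side [244  91   2  10  15] 244.07175572519083 94.81908396946565 37.0
side [241  99   2   9  15] 241.21152030217186 104.24457034938622 27.0
top [140 200   1   1   1] 140.0 200.0 0.4000000000000057
top [153 207   2   1   2] 153.75 207.0 1.2000000000000028
```

View pics/side_rd.png

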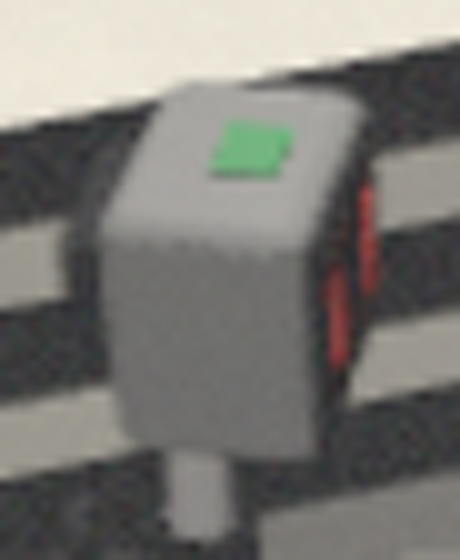

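View pics/top_rd.png

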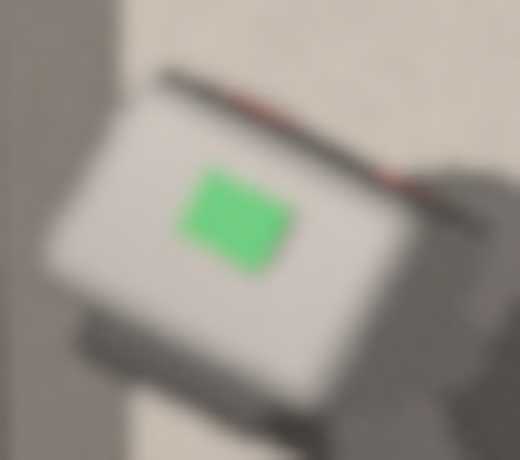

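```bash
python3 - <<'E'
from h import *
from scipy.optimize import least_squares
A=tri((244.07,94.82),(140.5-.4,200.7-.4));B=tri((241.2,104.1),(154.8-.4,208.2-.4))
print(A,B,(A+B)/2,np.degrees(np.arctan2(A[0]-B[0],A[1]-B[1])),np.linalg.norm(A-B))
g=tri((208+25.2-.45,72+15-.45),(115+23.7-.45,190+22-.45));print('green',g)
# free size fit, grey housing corners, px coords
o=np.array([208,72])-.45
S={(1,-1,1):(172,82),(-1,-1,1):(365,96),(1,1,1):(98,235),(-1,1,1):(308,247),(-1,1,-1):(318,462),(1,1,-1):(128,450)}
T={(-1,-1,1):(150,82),(-1,1,1):(425,212),(1,-1,1):(38,260),(1,1,1):(328,410)}
o2=np.array([115,190])-.45
def c(k,p):return p[:3]+Rz(p[3])@(np.array(k)*p[4:7])
def res(p):
    r=[]
    for k,u in S.items(): r+=list(proj('side',c(k,p))[0]-o-np.array(u)/10)
    for k,u in T.items(): r+=list(proj('top',c(k,p))[0]-o2-np.array(u)/10)
    return r
f=least_squares(res,[.53,.4,.198,np.radians(154),.031,.044,.039]);p=f.x
print(p,np.degrees(p[3]),np.round(np.array(f.fun).reshape(-1,2),2).tolist())
E
```

```text
[0.56867182 0.41309633 0.20005104] [0.54826865 0.37563407 0.1950146 ] [0.55847024 0.3943652  0.19753282] 28.574148982511087 0.042954346897782755
green [0.53415174 0.40466182 0.2382706 ]
[0.52955241 0.40650754 0.1981678  2.6617091  0.02858743 0.04189149
 0.03566743] 152.50469756204856 [[-0.22, -0.04], [-0.42, 0.16], [0.54, -0.3], [-0.47, 0.24], [-0.21, 0.3], [-0.4, -0.25], [-0.39, -1.05], [0.33, -0.04], [0.48, 0.47], [-0.19, -0.43]]
```

```bash
python3 - <<'E'
from h import *
from scipy.optimize import minimize
K=8
R={'top':(305,192,35,35),'side':(280,228,35,35)}
obs={}
for n,(x,y,w,h) in R.items():
    a=np.load(n+'_avg.npy')[y:y+h,x:x+w]; v=a[...,2]-a[...,0]
    print(n,np.percentile(v,[5,50,90,99]).round())
    if n=='top': o=np.clip((v-60)/(np.percentile(v,97)-60),0,1)
    else: o=np.clip((v-60)/(np.percentile(v,96)-60),0,1)
    obs[n]=o; cv2.imwrite(f'pics/ob_{n}.png',cv2.resize((o*255).astype(np.uint8),None,fx=12,fy=12,interpolation=cv2.INTER_NEAREST))
th=np.linspace(0,2*np.pi,60)
def render(n,p):
    x,y,w,h=R[n];m=np.zeros((h*K,w*K),np.uint8);T=Rz(p[2]);c=np.array([p[0],p[1],0])
    def poly(P):
        q=proj(n,c+np.array(P)@T.T)-[x,y]+.5
        q=cv2.convexHull((q*K*16).astype(np.int32));cv2.fillConvexPoly(m,q,255,shift=4)
    z=.112; lo=.112-(.006 if n=='side' else .02)
    if n=='side': lo=.111
    d=np.c_[.017*np.cos(th),.017*np.sin(th)]
    poly([[*u,zz] for u in d for zz in(lo,z)])
    poly([[a,b,zz] for a in(.01,.023) for b in(-.006,.006) for zz in(.109,.112)])
    poly([[a,b,zz] for a in(-.01,-.0195) for b in(-.005,.005) for zz in(.108,.112)])
    return cv2.resize(m,(w,h),interpolation=cv2.INTER_AREA)/255.
def cost(p,ns=('top','side')): return sum(((render(n,p)-obs[n])**2).sum() for n in ns)
for ns in(('top',),('side',),('top','side')):
  best=None
  for y0 in(-10,-3,3,8,14,22):
    r=minimize(cost,[.5405,-.095,np.radians(y0)],args=(ns,),method='Nelder-Mead',options=dict(initial_simplex=[[.5405,-.095,np.radians(y0)],[.5435,-.095,np.radians(y0)],[.5405,-.092,np.radians(y0)],[.5405,-.095,np.radians(y0+6)]]))
    print(ns,y0,r.x[:2].round(4),np.degrees(r.x[2]).round(1),round(r.fun,2))
E
```

```text
top [-85.  18. 110. 231.]
side [-46.  31. 124. 148.]
('top',) -10 [ 0.5415 -0.0923] 8.9 8.46
('top',) -3 [ 0.5415 -0.0923] 2.9 9.28
('top',) 3 [ 0.5415 -0.0922] 9.2 8.45
('top',) 8 [ 0.5416 -0.0922] 7.9 8.55
('top',) 14 [ 0.5416 -0.0919] 7.9 8.53
('top',) 22 [ 0.5416 -0.0922] 9.4 8.49
('side',) -10 [ 0.5414 -0.0947] 12.6 8.95
('side',) -3 [ 0.5414 -0.0947] 12.4 9.04
('side',) 3 [ 0.5413 -0.0947] 12.7 9.03
('side',) 8 [ 0.5414 -0.0945] 12.0 8.96
('side',) 14 [ 0.5413 -0.0947] 12.4 8.99
('side',) 22 [ 0.5413 -0.0947] 12.0 9.09
('top', 'side') -10 [ 0.5415 -0.0936] 12.5 22.2
('top', 'side') -3 [ 0.5414 -0.0937] 12.1 22.27
('top', 'side') 3 [ 0.5417 -0.0934] 11.8 22.22
('top', 'side') 8 [ 0.5414 -0.0939] 12.5 22.32
('top', 'side') 14 [ 0.5417 -0.0936] 12.5 22.35
('top', 'side') 22 [ 0.5416 -0.0937] 11.7 22.35
```

View pics/ob_top.png

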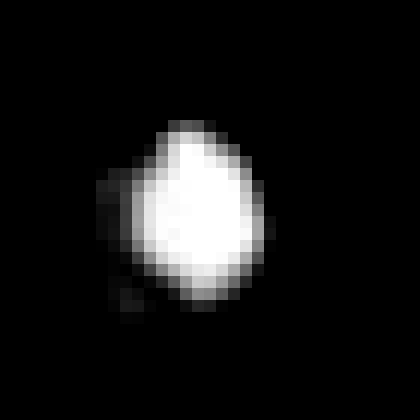

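View pics/ob_side.png

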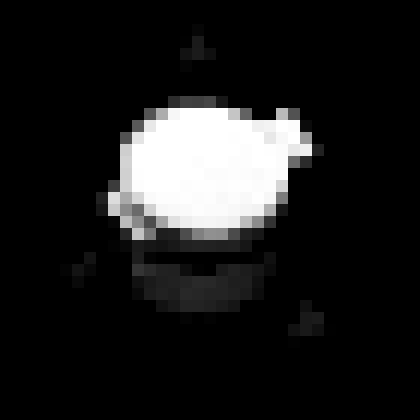

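```bash
cat >> h.py <<'E'
from scipy.spatial.transform import Rotation as Ro
def plan(target,jaw_deg,cur=None):
    """tool-frame shift (cm) and turn (deg about tool axes) from current pose to tool-down with jaw(y) yaw"""
    s=arm.sense();p=np.array(s['tcp_pos']);R=Ro.from_quat(s['eef_rot'])
    if cur is not None:p=np.array(cur)
    j=np.radians(jaw_deg);y=np.array([np.cos(j),np.sin(j),0]);x=np.array([0,0,-1.]);G=Ro.from_matrix(np.c_[x,y,np.cross(x,y)])
    print('t',s['t'],'shift cm',(R.inv().apply(np.array(target)-p)*100).round(2),'turn deg',np.degrees((R.inv()*G).as_rotvec()).round(2),'F',np.round(s['contact_force'],1),'w',round(s['grip_width'],4))
def show():
    s=arm.sense();M=Ro.from_quat(s['eef_rot']).as_matrix();print('tcp',np.round(s['tcp_pos'],4),'q',np.round(s['qpos'],3),'jaw yaw',np.degrees(np.arctan2(M[1,1],M[0,1])).round(2));print(M.round(3))
E
python3 - <<'E'
from h import *
show()
M=Ro.from_quat(arm.sense()['eef_rot']).as_matrix();a=np.degrees(np.arctan2(M[1,1],M[0,1]))
plan((.42,.2,.26),a);plan((.512,-.31,.26),a)
E
```

```text
tcp [0.1801 0.6246 0.2055] q [ 1.116  0.245  1.558  0.     1.339 -0.174] jaw yaw 73.91
[[-0.     0.277  0.961]
 [ 0.     0.961 -0.277]
 [-1.     0.    -0.   ]]
t 0.6 shift cm [ -5.45 -34.15  34.81] turn deg [ 0. -0. -0.] F [-0.4  0.7  0.2] w 0.0937
t 0.6 shift cm [ -5.46 -80.6   57.78] turn deg [ 0. -0. -0.] F [-0.4  0.7  0.2] w 0.0937
```

>>> play_rows(deltas=[[[0,0,0],[-1,-2.3,2.3],1],[[0,0,0],[-2,-4.6,4.6],1],[[0,0,0],[-3,-6.9,6.9],1],[[0,0,0],[-4,-9.2,9.2],1],[[0,0,0],[-5,-11.5,11.5],1]], grip_force=20)

```text
t: 1.02
tcp_pos: [0.2591, 0.4809, 0.256]
eef_rot: [0.099, 0.7, -0.099, 0.7]
contact_force: [0.6, 0.1, 0.4]
grip_width: 0.0641
```

>>> play_rows(deltas=[[[0,0,0],[0,-2.3,2.3],1],[[0,0,0],[0,-4.6,4.6],1],[[0,0,0],[0,-6.9,6.9],1],[[0,0,0],[0,-9.2,9.2],1],[[0,0,0],[0,-11.5,11.5],1]])

```text
t: 1.43
tcp_pos: [0.3379, 0.3384, 0.2557]
eef_rot: [0.099, 0.7, -0.099, 0.7]
contact_force: [0.5, 0.8, 0.6]
grip_width: 0.0304
```

>>> play_rows(deltas=[[[0,0,0],[0,-2.3,2.3],1],[[0,0,0],[0,-4.6,4.6],1],[[0,0,0],[0,-6.9,6.9],1],[[0,0,0],[0,-9.2,9.2],1],[[0,0,0],[0,-11.5,11.5],1]])

```text
t: 1.85
tcp_pos: [0.4165, 0.196, 0.2558]
eef_rot: [0.099, 0.7, -0.099, 0.7]
contact_force: [0.7, -0.2, 0.3]
grip_width: 0.0009
```

```bash
python3 - <<'E'
from h import *
show();plan((.512,-.31,.24),73.9);plan((.512,-.31,.24),2)
E
```

```text
tcp [0.4165 0.196  0.2558] q [ 0.193 -0.261  1.969  0.     1.433 -1.097] jaw yaw 73.91
[[ 0.001  0.277  0.961]
 [ 0.     0.961 -0.277]
 [-1.     0.     0.001]]
t 1.85 shift cm [  1.57 -45.97  23.19] turn deg [ 0.01  0.04 -0.03] F [ 0.7 -0.2  0.3] w 0.0009
t 1.85 shift cm [  1.57 -45.97  23.19] turn deg [ 7.191e+01  2.000e-02 -5.000e-02] F [ 0.7 -0.2  0.3] w 0.0009
```

>>> play_rows(deltas=[[[0,0,0],[0,-3,1.5],1],[[0,0,0],[0,-6,3],1],[[0,0,0],[0,-9,4.5],1],[[0,0,0],[0,-12,6],1],[[0,0,0],[0,-15,7.5],1]])

```text
t: 2.27
tcp_pos: [0.4466, 0.0309, 0.2558]
eef_rot: [0.099, 0.7, -0.099, 0.7]
contact_force: [0.6, 0.4, -0.4]
grip_width: 0.0006
```

>>> play_rows(deltas=[[[0,0,0],[0,-3,1.5],1],[[0,0,0],[0,-6,3],1],[[0,0,0],[0,-9,4.5],1],[[0,0,0],[0,-12,6],1],[[0,0,0],[0,-15,7.5],1]])

```text
t: 2.68
tcp_pos: [0.477, -0.1341, 0.2558]
eef_rot: [0.099, 0.7, -0.099, 0.7]
contact_force: [-0.1, -0.1, 0.4]
grip_width: 0.0003
```

>>> play_rows(deltas=[[[0,0,0],[0,-3,1.5],1],[[0,0,0],[0,-6,3],1],[[0,0,0],[0.5,-9,4.5],1],[[0,0,0],[1,-12.5,6.3],1],[[0,0,0],[1.5,-15.8,8.1],1]])

```text
t: 3.1
tcp_pos: [0.5111, -0.3086, 0.2405]
eef_rot: [0.099, 0.7, -0.099, 0.7]
contact_force: [0.5, -0.7, 0.2]
grip_width: 0.0005
```

```bash
python3 - <<'E'
from h import *
show();plan((.512,-.31,.17),73.9)
p=np.array(arm.sense()['tcp_pos'])
for n in('side','top'):
    a=arm.snapshot(n);u=proj(n,[p,[.512,-.31,.164]]);print(n,u.round(1))
    o=(u[1]-[40,40]).astype(int);cv2.imwrite(f'pics/d_{n}.png',cv2.resize(a[o[1]:o[1]+70,o[0]:o[0]+70],None,fx=6,fy=6,interpolation=cv2.INTER_CUBIC))
E
cd pics; python3 -c "
import cv2,numpy as np
cv2.imwrite('d1.png',np.hstack([cv2.imread('d_side.png'),cv2.imread('d_top.png')])[:, :800])"
```

```text
tcp [ 0.5111 -0.3086  0.2405] q [-0.733  0.094  1.664 -0.     1.383 -2.023] jaw yaw 73.9
[[ 0.001  0.277  0.961]
 [-0.001  0.961 -0.277]
 [-1.    -0.     0.001]]
t 3.1 shift cm [ 7.05 -0.11  0.12] turn deg [-0.    0.04  0.02] F [ 0.5 -0.7  0.2] w 0.0005
side [[327.8 287.6]
 [324.6 310.9]]
top [[408.5 214.7]
 [399.9 216.5]]
```

View pics/d1.png

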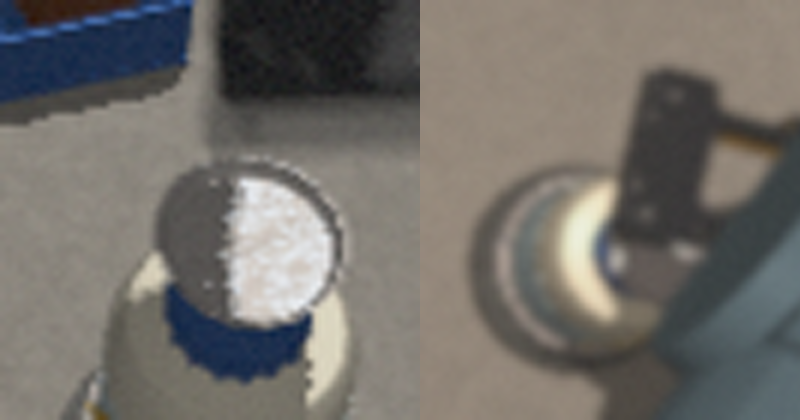

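```bash
python3 - <<'E'
from h import *
a=arm.snapshot('side');cv2.imwrite('pics/s2.png',cv2.resize(a[120:400,200:480],None,fx=2.1,fy=2.1,interpolation=cv2.INTER_CUBIC))
E
```

```text
(no output)
```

View pics/s2.png

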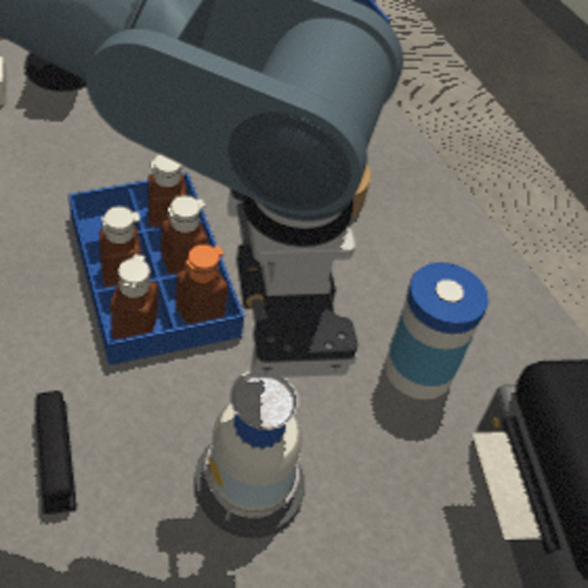

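```bash
python3 - <<'E'
from h import *
p=np.array(arm.sense()['tcp_pos']);M=Ro.from_quat(arm.sense()['eef_rot']).as_matrix()
out=[]
for n,o in(('top',(330,140)),('side',(270,190))):
    a=arm.snapshot(n)[o[1]:o[1]+130,o[0]:o[0]+130];a=cv2.resize(a,None,fx=3,fy=3,interpolation=cv2.INTER_CUBIC)
    for d,c in((0,(0,0,255)),(-.05,(0,255,0)),(-.097,(255,0,0)),(-.2,(255,0,255))):
        u=((proj(n,p+M[:,0]*d)[0]-o+.5)*3).astype(int);cv2.circle(a,u.tolist(),3,c,-1)
        for s in(-.0125,.0125):
            u=((proj(n,p+M[:,0]*d+M[:,1]*s)[0]-o+.5)*3).astype(int);cv2.circle(a,u.tolist(),2,c,-1)
    out.append(a)
cv2.imwrite('pics/tp.png',np.hstack(out))
E
```

```text
(no output)
```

View pics/tp.png

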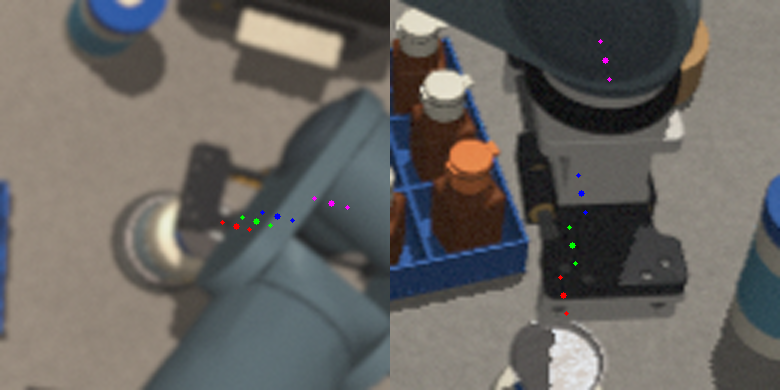

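>>> play_rows(deltas=[[[0,0,0],[2,-0.1,0.1],1],[[0,0,0],[4,-0.1,0.1],1],[[0,0,0],[6,-0.1,0.1],1],[[0,0,0],[7,-0.1,0.1],1],[[0,0,0],[7.4,-0.1,0.1],1]])

```text
t: 3.77
tcp_pos: [0.5111, -0.306, 0.165]
eef_rot: [0.099, 0.701, -0.098, 0.699]
contact_force: [0.9, -0.5, -0.9]
grip_width: 0.0002
```

>>> play_rows(deltas=[[[0,0,0],[0.3,0,0],1],[[0,0,0],[0.6,0,0],1],[[0,0,0],[0.9,0,0],1],[[0,0,0],[1.0,0,0],1]])

```text
t: 4.1
tcp_pos: [0.5124, -0.3079, 0.1577]
eef_rot: [0.099, 0.7, -0.099, 0.701]
contact_force: [0.0, 2.5, 5.1]
grip_width: 0.0005
```

>>> play_rows(deltas=[[[0,0,0],[0.3,0,0],1],[[0,0,0],[0.5,0,0],1],[[0,0,0],[0.7,0,0],1],[[0,0,0],[0.7,0,0],1]])

```text
t: 4.43
tcp_pos: [0.5125, -0.308, 0.1509]
eef_rot: [0.099, 0.699, -0.099, 0.701]
contact_force: [-1.0, 3.5, 6.9]
grip_width: 0.0005
```

>>> play_rows(deltas=[[[0,0,0],[0.1,0,0],1],[[0,0,0],[0.2,0,0],1],[[0,0,0],[0.2,0,0],1]])

```text
t: 4.68
tcp_pos: [0.5125, -0.308, 0.1502]
eef_rot: [0.099, 0.7, -0.099, 0.701]
contact_force: [-3.7, 5.1, 11.7]
grip_width: 0.0007
```

>>> play_rows(deltas=[[[0,0,0],[0.15,0,0],1],[[0,0,0],[0.15,0,0],1],[[0,0,0],[0.15,0,0],1]])

```text
t: 4.93
tcp_pos: [0.5126, -0.3081, 0.1501]
eef_rot: [0.099, 0.7, -0.099, 0.701]
contact_force: [-6.0, 7.9, 18.3]
grip_width: 0.0005
```

Bottomed firmly (18 N, no further travel). Retract.

>>> play_rows(deltas=[[[0,0,0],[-0.8,0,0],1],[[0,0,0],[-2,0,0],1],[[0,0,0],[-4,0,0],1],[[0,0,0],[-6.5,0,0],1],[[0,0,0],[-9,0,0],1]])

```text
t: 5.35
tcp_pos: [0.5114, -0.3081, 0.2367]
eef_rot: [0.099, 0.7, -0.099, 0.7]
contact_force: [-0.1, 0.4, 0.8]
grip_width: 0.0006
```

```bash
python3 - <<'E'
from h import *
show();plan((.5414,-.094,.24),-79)
a=arm.snapshot('side');cv2.imwrite('pics/s3.png',cv2.resize(a[180:400,200:420],None,fx=2.5,fy=2.5,interpolation=cv2.INTER_CUBIC))
E
```

```text
tcp [ 0.5114 -0.3081  0.2367] q [-7.320e-01  9.800e-02  1.667e+00 -1.000e-03  1.377e+00 -2.021e+00] jaw yaw 73.9
[[-0.001  0.277  0.961]
 [-0.     0.961 -0.277]
 [-1.    -0.001 -0.001]]
t 5.35 shift cm [-0.34 21.4  -3.05] turn deg [1.529e+02 3.000e-02 5.000e-02] F [-0.1  0.4  0.8] w 0.0006
```

View pics/s3.png

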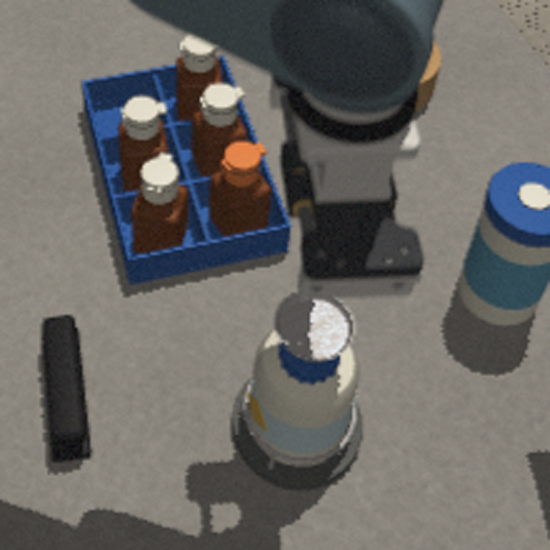

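>>> play_rows(deltas=[[[7,0,0],[0,2.1,-0.3],0.35],[[14,0,0],[0,4.2,-0.6],0.35],[[21,0,0],[0,6.4,-0.9],0.35],[[28,0,0],[0,8.5,-1.2],0.35],[[35,0,0],[0,10.7,-1.5],0.35]])

```text
t: 5.82
tcp_pos: [0.527, -0.2005, 0.236]
eef_rot: [0.307, 0.637, -0.307, 0.637]
contact_force: [-0.7, 0.4, 0.4]
grip_width: 0.0301
```

>>> play_rows(deltas=[[[7,0,0],[0,1.6,-1.5],0.35],[[14,0,0],[0,3.2,-3.0],0.35],[[21,0,0],[0,4.8,-4.5],0.35],[[28,0,0],[0,6.4,-6.0],0.35],[[35,0,0],[0,7.9,-7.4],0.35]])

```text
t: 6.23
tcp_pos: [0.5421, -0.0929, 0.236]
eef_rot: [0.484, 0.515, -0.484, 0.516]
contact_force: [0.0, 0.1, -0.2]
grip_width: 0.0604
```

>>> play_rows(deltas=[[[7,0,0],[0,0,0],0.35],[[14,0,0],[0,0,0],0.35],[[21,0,0],[0,0,0],0.35],[[28,0,0],[0,0,0],0.35],[[35,0,0],[0,0,0],0.35]])

```text
t: 6.65
tcp_pos: [0.5421, -0.094, 0.236]
eef_rot: [0.617, 0.345, -0.617, 0.346]
contact_force: [-0.1, 0.0, -0.2]
grip_width: 0.0608
```

>>> play_rows(deltas=[[[7,0,0],[0,0,0],0.35],[[14,0,0],[0,0,0],0.35],[[21,0,0],[0,0,0],0.35],[[28,0,0],[0,0,0],0.35],[[35,0,0],[0,0,0],0.35]])

```text
t: 7.07
tcp_pos: [0.5421, -0.0941, 0.2359]
eef_rot: [0.692, 0.144, -0.692, 0.145]
contact_force: [-0.2, -0.3, -0.6]
grip_width: 0.0609
```

>>> play_rows(deltas=[[[7,0,0],[0,0,0],0.35],[[12.9,0,0],[0,0,0],0.35],[[12.9,0,0],[0,0,0],0.35]])

```text
t: 7.32
tcp_pos: [0.5421, -0.0941, 0.2359]
eef_rot: [0.704, 0.067, -0.704, 0.067]
contact_force: [-0.1, -0.7, 0.1]
grip_width: 0.0613
```

```bash
python3 - <<'E'
from h import *
show();plan((.5414,-.094,.145),-79);plan((.5414,-.094,.084),-79)
E
```

```text
tcp [ 0.5421 -0.0941  0.2359] q [-3.780e-01 -1.500e-02  1.784e+00 -1.000e-03  1.371e+00  1.003e+00] jaw yaw -79.09
[[ 0.     0.189 -0.982]
 [-0.001 -0.982 -0.189]
 [-1.     0.001 -0.   ]]
t 7.3167 shift cm [ 9.09 -0.03  0.07] turn deg [-0.09 -0.02 -0.05] F [-0.1 -0.7  0.1] w 0.0613
t 7.3167 shift cm [15.19 -0.03  0.07] turn deg [-0.09 -0.02 -0.05] F [-0.1 -0.7  0.1] w 0.0613
```

>>> play_rows(deltas=[[[0,0,0],[3,0,0],0.35],[[0,0,0],[6,0,0],0.35],[[0,0,0],[8.5,0,0.1],0.35],[[0,0,0],[9.5,0,0.1],0.35],[[0,0,0],[10,0,0.1],0.35]])

```text
t: 7.73
tcp_pos: [0.5399, -0.0936, 0.134]
eef_rot: [-0.703, -0.069, 0.705, -0.068]
contact_force: [0.0, 0.1, -0.1]
grip_width: 0.0611
```

>>> play_rows(deltas=[[[0,0,0],[1,0,0],0.35],[[0,0,0],[2.5,0,0],0.35],[[0,0,0],[4,0,0],0.35],[[0,0,0],[5,0,0],0.35],[[0,0,0],[5.2,0,0],0.35]])

```text
t: 8.15
tcp_pos: [0.5406, -0.0938, 0.083]
eef_rot: [-0.703, -0.068, 0.704, -0.068]
contact_force: [-0.2, 0.2, 0.1]
grip_width: 0.0615
```

```bash
python3 - <<'E'
from h import *
show();print(arm.sense()['contact_force'])
out=[cv2.resize(arm.snapshot(n)[y:y+110,x:x+110],None,fx=3.6,fy=3.6,interpolation=cv2.INTER_CUBIC) for n,x,y in(('side',220,170),('top',260,150))]
cv2.imwrite('pics/g1.png',np.hstack(out))
E
```

```text
tcp [ 0.5406 -0.0938  0.083 ] q [-0.378  0.158  1.901 -0.     1.084  1.   ] jaw yaw -78.96
[[-0.001  0.191 -0.981]
 [ 0.    -0.981 -0.191]
 [-1.    -0.001  0.001]]
[-0.16551446  0.22818599  0.13115779]
```

View pics/g1.png

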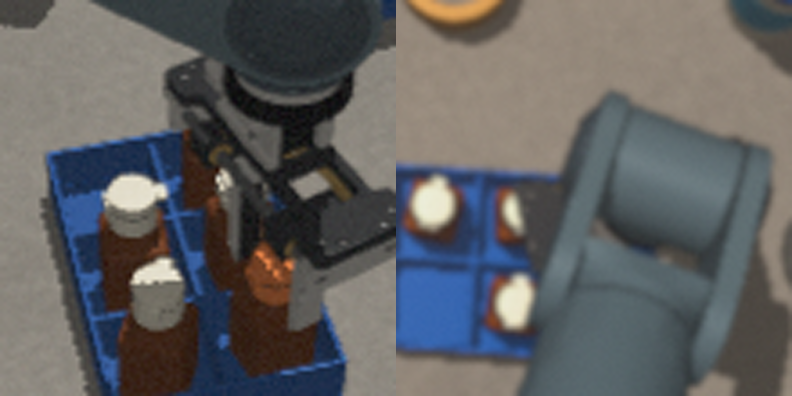

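>>> play_rows(deltas=[[[0,0,0],[0,0,0],1],[[0,0,0],[0,0,0],1],[[0,0,0],[0,0,0],1],[[0,0,0],[0,0,0],1],[[0,0,0],[0,0,0],1]], grip_force=25)

```text
t: 8.67
tcp_pos: [0.5413, -0.0939, 0.0844]
eef_rot: [0.704, 0.068, -0.704, 0.068]
contact_force: [-0.2, -0.2, 1.9]
grip_width: 0.0336
```

>>> play_rows(deltas=[[[0,0,0],[0,0,0],1],[[0,0,0],[0,0,0],1],[[0,0,0],[0,0,0],1]])

```text
t: 8.92
tcp_pos: [0.5413, -0.094, 0.0844]
eef_rot: [0.704, 0.068, -0.704, 0.068]
contact_force: [-0.6, 0.4, 2.0]
grip_width: 0.034
```

>>> play_rows(deltas=[[[0,0,0],[-0.5,0,0],1],[[0,0,0],[-1.5,0,0],1],[[0,0,0],[-3,0,0],1],[[0,0,0],[-5,0,0],1],[[0,0,0],[-7,0,0],1]])

```text
t: 9.33
tcp_pos: [0.5404, -0.0937, 0.1546]
eef_rot: [-0.703, -0.068, 0.704, -0.068]
contact_force: [1.0, -0.2, -2.4]
grip_width: 0.0336
```

>>> play_rows(deltas=[[[0,0,0],[-2.5,0,0],1],[[0,0,0],[-5,0,0],1],[[0,0,0],[-7.5,0,0],1],[[0,0,0],[-9,0,0],1],[[0,0,0],[-9.5,0,0],1]])

```text
t: 9.75
tcp_pos: [0.5422, -0.0944, 0.2529]
eef_rot: [0.706, 0.067, -0.702, 0.069]
contact_force: [0.6, 0.1, -1.0]
grip_width: 0.0336
```

```bash
python3 - <<'E'
from h import *
show();print(arm.sense()['contact_force'],arm.sense()['grip_width']);plan((.667,.334,.242),62)
out=[cv2.resize(arm.snapshot(n)[y:y+120,x:x+120],None,fx=3.3,fy=3.3,interpolation=cv2.INTER_CUBIC) for n,x,y in(('side',220,150),('top',260,150))]
cv2.imwrite('pics/l1.png',np.hstack(out))
E
```

```text
tcp [ 0.5422 -0.0944  0.2529] q [-0.378 -0.03   1.769 -0.     1.397  1.   ] jaw yaw -78.99
[[ 0.005  0.191 -0.982]
 [-0.002 -0.982 -0.191]
 [-1.     0.003 -0.005]]
[ 0.63821934  0.0508116  -1.00511452] 0.033595884182156636
t 9.75 shift cm [  1.06 -39.67 -20.43] turn deg [-1.4098e+02  1.0000e-01 -4.2000e-01] F [ 0.6  0.1 -1. ] w 0.0336
```

View pics/l1.png

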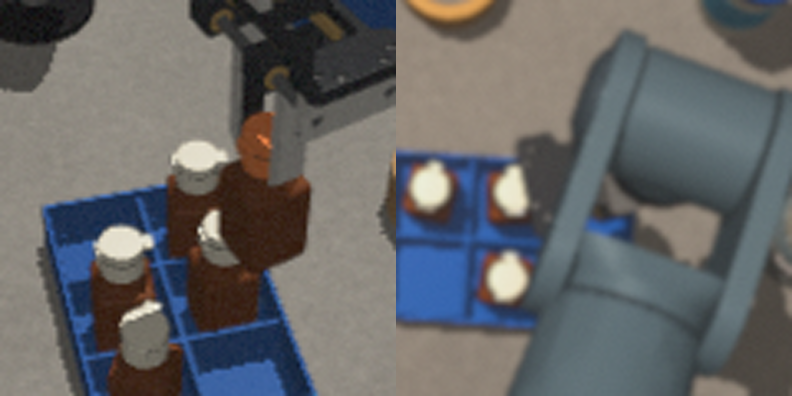

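>>> play_rows(deltas=[[[-7,0,0],[0,-2,-1],1],[[-14,0,0],[0,-4,-2],1],[[-21,0,0],[0,-6,-3.1],1],[[-28,0,0],[0,-8,-4.1],1],[[-35,0,0],[0,-9.9,-5.1],1]])

```text
t: 10.27
tcp_pos: [0.5712, 0.0143, 0.2467]
eef_rot: [-0.649, -0.279, 0.651, -0.278]
contact_force: [-0.1, 0.1, -1.4]
grip_width: 0.0336
```

>>> play_rows(deltas=[[[-7,0,0],[0,-1,-2],1],[[-14,0,0],[0,-2.1,-4],1],[[-21,0,0],[0,-3.1,-6],1],[[-28,0,0],[0,-4.1,-8],1],[[-35,0,0],[0,-5.2,-9.9],1]])

```text
t: 10.68
tcp_pos: [0.6026, 0.1215, 0.2465]
eef_rot: [-0.535, -0.462, 0.537, -0.46]
contact_force: [-0.1, -0.0, -1.0]
grip_width: 0.0335
```

>>> play_rows(deltas=[[[-7,0,0],[0,0.3,-2.2],1],[[-14,0,0],[0,0.6,-4.4],1],[[-21,0,0],[0,0.9,-6.6],1],[[-28,0,0],[0,1.2,-8.8],1],[[-35,0,0],[0,1.5,-11],1]])

```text
t: 11.1
tcp_pos: [0.6346, 0.2276, 0.2462]
eef_rot: [0.372, 0.602, -0.374, 0.6]
contact_force: [0.7, -0.5, -1.8]
grip_width: 0.0334
```

```bash
python3 - <<'E'
from h import *
show();plan((.667,.334,.242),62)
E
```

```text
tcp [0.6346 0.2276 0.2462] q [ 0.177  0.274  1.449 -0.     1.423 -0.284] jaw yaw 26.36
[[-0.004  0.896  0.444]
 [-0.001  0.444 -0.896]
 [-1.    -0.004 -0.001]]
t 11.1 shift cm [ 0.4   7.63 -8.1 ] turn deg [-35.64  -0.14   0.2 ] F [ 0.7 -0.5 -1.8] w 0.0334
```

>>> play_rows(deltas=[[[-7,0,0],[0,1.5,-1.6],1],[[-14,0,0],[0.1,3,-3.2],1],[[-21,0,0],[0.2,4.6,-4.9],1],[[-28,0,0],[0.3,6.2,-6.5],1],[[-35,0,0],[0.4,7.6,-8.1],1]])

```text
t: 11.52
tcp_pos: [0.6675, 0.3336, 0.2419]
eef_rot: [0.174, 0.686, -0.176, 0.684]
contact_force: [0.2, 0.3, -2.5]
grip_width: 0.0333
```

>>> play_rows(deltas=[[[-0.6,0,0],[0,0,0],1],[[-0.6,0,0],[0,0,0],1],[[-0.6,0,0],[0,0,0],1]])

```text
t: 11.77
tcp_pos: [0.6675, 0.3321, 0.2431]
eef_rot: [0.173, 0.686, -0.175, 0.685]
contact_force: [-0.0, 0.5, -0.9]
grip_width: 0.0337
```

```bash
python3 - <<'E'
from h import *
show();plan((.667,.334,.242),62)
for n in('side','top'):
    a=np.mean([arm.snapshot(n).astype(float) for _ in range(4)],0);np.save(n+'_f.npy',a)
show()
out=[cv2.resize(np.clip(np.load(n+'_f.npy')[y:y+100,x:x+100]*1.4,0,255).astype(np.uint8),None,fx=4,fy=4,interpolation=cv2.INTER_CUBIC) for n,x,y in(('side',205,60),('top',110,150))]
cv2.imwrite('pics/f1.png',np.hstack(out))
E
```

```text
tcp [0.6675 0.3321 0.2431] q [ 0.31   0.443  1.24  -0.     1.461 -0.763] jaw yaw 61.52
[[-0.003  0.477  0.879]
 [-0.001  0.879 -0.477]
 [-1.    -0.002 -0.002]]
t 11.7667 shift cm [ 0.11  0.14 -0.14] turn deg [-0.48 -0.1   0.14] F [-0.   0.5 -0.9] w 0.0337
tcp [0.6683 0.3324 0.2452] q [ 0.31   0.442  1.238 -0.     1.462 -0.765] jaw yaw 61.57
[[ 0.     0.476  0.879]
 [ 0.     0.879 -0.476]
 [-1.     0.     0.   ]]
```

View pics/f1.png

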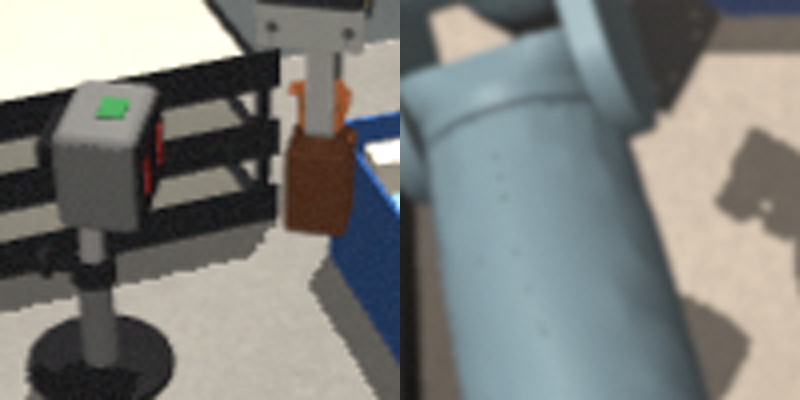

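```bash
cat > ov.py <<'E'
from h import *
import sys
def bottle(n,p,yaw,o,k,im,col):
    T=Rz(np.radians(yaw));P=lambda L:((proj(n,np.array(p)+np.array(L)@T.T)-o+.5)*k).astype(int).tolist()
    h=.023
    for z in(0,.068): cv2.polylines(im,[np.array(P([[a,b,z] for a,b in((h,h),(h,-h),(-h,-h),(-h,h))]))],True,col,1)
    for a,b in((h,h),(h,-h),(-h,-h),(-h,h)):
        q=P([[a,b,0],[a,b,.068]]);cv2.line(im,q[0],q[1],col,1)
    th=np.linspace(0,6.28,40)
    for z in(.08,.108): cv2.polylines(im,[np.array(P([[.017*np.cos(t),.017*np.sin(t),z] for t in th]))],True,col,1)
    cv2.polylines(im,[np.array(P([[.016,-.006,.107],[.023,-.006,.107],[.023,.006,.107],[.016,.006,.107]]))],True,col,1)
E
python3 - <<'E'
from ov import *
im0=[];
a=[];q=[]
for i in range(6):
    im0.append(arm.snapshot('side').astype(float)); s=arm.sense();a.append(s['tcp_pos']);q.append(np.degrees(np.arctan2(*Ro.from_quat(s['eef_rot']).as_matrix()[[1,0],1])))
p=np.mean(a,0);print(p,np.std(a,0),np.mean(q));yaw=np.mean(q)+90
im=np.mean(im0,0);np.save('side_f.npy',im);o=(262,65);k=8
c=np.clip(im[o[1]:o[1]+60,o[0]:o[0]+45]*1.4,0,255).astype(np.uint8);c=cv2.resize(c,None,fx=k,fy=k,interpolation=cv2.INTER_CUBIC);d=c.copy()
bottle('side',[p[0],p[1],p[2]-.0804],yaw,o,k,d,(0,255,255))
cv2.imwrite('pics/ov1.png',np.hstack([c,d]))
E
```

```text
[0.66826977 0.33269118 0.24506833] [2.60752954e-05 1.10422948e-04 7.18777297e-05] 61.597199686632415
```

View pics/ov1.png

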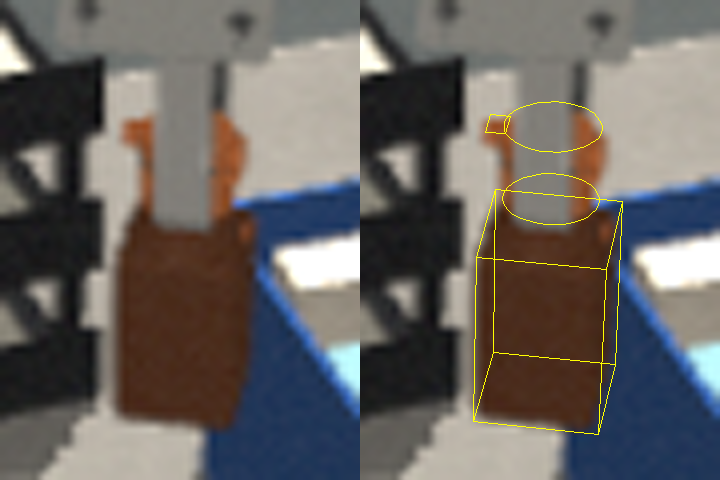

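```bash
python3 - <<'E'
from ov import *
from scipy.optimize import minimize
im=np.load('side_f.npy');x0,y0,w,h=268,94,34,32
a=im[y0:y0+h,x0:x0+w];v=(a[...,2]-a[...,0]);print(np.percentile(v,[5,30,50,70,95]).round())
hi=np.percentile(v,70);o=np.clip((v-8)/(hi-8),0,1)
K=8;p0=np.array([.66827,.33269,.24507-.0804])
def ren(p,r):
    m=np.zeros((h*K,w*K),np.uint8);T=Rz(p[3]);t=np.linspace(0,np.pi/2,6);L=[]
    for sx in(1,-1):
        for sy in(1,-1):
            for b in t: L.append([sx*(.023-r+r*np.cos(b)),sy*(.023-r+r*np.sin(b))])
    L=np.array([[u,vv,z] for u,vv in L for z in(0,.068)])
    q=proj('side',p0+[p[0],p[1],p[2]]+L@T.T)-[x0,y0]+.5
    cv2.fillConvexPoly(m,cv2.convexHull((q*K*16).astype(np.int32)),255,shift=4)
    return cv2.resize(m,(w,h),interpolation=cv2.INTER_AREA)/255.
W=np.ones((h,w));W[:4]=0;W[:8,28:]=0
for r in(.003,.006,.009):
  for y in(143,148,152,156,161):
    f=lambda p:(W*(ren([p[0],0,p[1],np.radians(p[2])],r)-o)**2).sum()
    s=minimize(f,[0,0,y],method='Nelder-Mead',options=dict(initial_simplex=[[0,0,y],[.003,0,y],[0,.003,y],[0,0,y+5]]))
    g=lambda p:(W*(ren([p[0],0,p[1],np.radians(y)],r)-o)**2).sum()
    s2=minimize(g,[0,0],method='Nelder-Mead',options=dict(initial_simplex=[[0,0],[.003,0],[0,.003]]))
    print(r,y,s.x.round(4),round(s.fun,2),'fixed',s2.x.round(4),round(s2.fun,2))
E
```

```text
[-41.  -1.  13.  31.  35.]
0.003 143 [-3.200000e-03  4.200000e-03  1.539775e+02] 16.13 fixed [-0.0037  0.0045] 39.38
0.003 148 [-2.50000e-03  4.10000e-03  1.58957e+02] 13.17 fixed [-0.0027  0.0045] 26.48
0.003 152 [-2.300000e-03  4.200000e-03  1.585418e+02] 13.2 fixed [-0.0031  0.0044] 17.19
0.003 156 [-2.500000e-03  4.200000e-03  1.588341e+02] 13.16 fixed [-0.002   0.0042] 14.08
0.003 161 [-2.100000e-03  4.100000e-03  1.574293e+02] 13.17 fixed [-0.003   0.0044] 13.63
0.006 143 [-2.100000e-03  4.000000e-03  1.567908e+02] 12.62 fixed [-0.0019  0.0043] 33.87
0.006 148 [-2.20000e-03  4.00000e-03  1.57178e+02] 12.63 fixed [-0.003   0.0047] 20.84
0.006 152 [-2.200000e-03  4.000000e-03  1.571732e+02] 12.64 fixed [-0.0032  0.0044] 15.8
0.006 156 [-2.100000e-03  4.000000e-03  1.568806e+02] 12.61 fixed [-0.002  0.004] 12.97
0.006 161 [-2.400000e-03  4.100000e-03  1.587762e+02] 12.69 fixed [-0.0029  0.004 ] 13.03
0.009 143 [-2.500000e-03  4.000000e-03  1.589103e+02] 12.39 fixed [-0.003   0.0041] 25.78
0.009 148 [-2.200000e-03  3.900000e-03  1.566111e+02] 12.2 fixed [-0.0032  0.004 ] 17.4
0.009 152 [-2.100000e-03  3.900000e-03  1.567849e+02] 12.17 fixed [-0.0021  0.004 ] 15.63
0.009 156 [-2.100000e-03  3.900000e-03  1.567987e+02] 12.16 fixed [-0.0022  0.0038] 12.27
0.009 161 [-2.000000e-03  3.900000e-03  1.569779e+02] 12.25 fixed [-0.0028  0.004 ] 12.57
```

>>> play_rows(deltas=[[[-6,0,0],[0.1,0,0],1],[[-12,0,0],[0.2,0,0],1],[[-18,0,0],[0.3,0,0],1],[[-24,0,0],[0.4,0,0],1],[[-30,0,0],[0.4,0,0],1]])

```text
t: 12.88
tcp_pos: [0.6681, 0.3328, 0.2406]
eef_rot: [-0.012, 0.707, 0.012, 0.707]
contact_force: [0.1, 0.4, -1.7]
grip_width: 0.0332
```

>>> play_rows(deltas=[[[-6,0,0],[0,0,0],1],[[-12,0,0],[0,0,0],1],[[-15,0,0],[0,0,0],1],[[-15,0,0],[0,0,0],1],[[-15,0,0],[0,0,0],1]])

```text
t: 13.3
tcp_pos: [0.6682, 0.3329, 0.241]
eef_rot: [-0.102, 0.7, 0.102, 0.7]
contact_force: [-0.2, 0.6, -1.2]
grip_width: 0.0333
```

```bash
python3 - <<'E'
from ov import *
im0=[];a=[];q=[]
for i in range(6):
    im0.append(arm.snapshot('side').astype(float)); s=arm.sense();a.append(s['tcp_pos']);q.append(np.degrees(np.arctan2(*Ro.from_quat(s['eef_rot']).as_matrix()[[1,0],1])))
p=np.mean(a,0);print(p,np.std(a,0),np.mean(q));yaw=np.mean(q)+90
im=np.mean(im0,0);np.save('side_r.npy',im);o=(262,65);k=8
c=np.clip(im[o[1]:o[1]+62,o[0]:o[0]+48]*1.8,0,255).astype(np.uint8);c=cv2.resize(c,None,fx=k,fy=k,interpolation=cv2.INTER_CUBIC);d=c.copy()
bottle('side',[p[0],p[1],p[2]-.0804],yaw,o,k,d,(0,255,255))
cv2.imwrite('pics/ov2.png',np.hstack([c,d]))
E
```

```text
[0.66824051 0.33282685 0.24094315] [1.15605466e-05 2.50061801e-05 1.78143580e-05] 106.56354116086658
```

View pics/ov2.png

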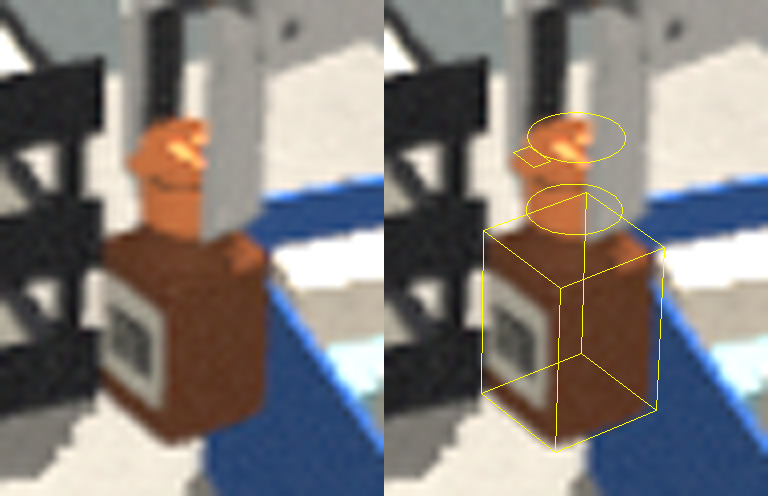

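```bash
python3 - <<'E'
from ov import *
im=np.load('side_r.npy');o=(268,90);k=9
c=np.clip(im[o[1]:o[1]+38,o[0]:o[0]+32]*1.8,0,255).astype(np.uint8);c=cv2.resize(c,None,fx=k,fy=k,interpolation=cv2.INTER_CUBIC)
p=np.array([.66824,.33283,.24094-.0804]);outs=[c]
for yaw,dz in((196.6,.002),(201,.002)):
    d=c.copy();T=Rz(np.radians(yaw));P=lambda L:((proj('side',p+[-.001,0,dz]+np.array(L)@T.T)-o+.5)*k)
    L=[[.0235,a,b] for a,b in((-.018,.016),(.018,.016),(.018,.056),(-.018,.056))]
    cv2.polylines(d,[P(L).astype(int)],True,(0,255,255),1)
    r=.005;t=np.linspace(0,2*np.pi,80,endpoint=False);R=[[np.sign(np.cos(b))*(.023-r)+r*np.cos(b),np.sign(np.sin(b))*(.023-r)+r*np.sin(b)] for b in t+.001]
    for z in(0,.068): cv2.polylines(d,[P([[u,v,z] for u,v in R]).astype(int)],True,(0,255,0),1)
    outs.append(d)
cv2.imwrite('pics/ov3.png',np.hstack(outs)[:, :900]);print(np.hstack(outs).shape)
cv2.imwrite('pics/ov3.png',cv2.resize(np.hstack(outs),None,fx=.92,fy=.92))
E
```

```text
(342, 864, 3)
```

View pics/ov3.png

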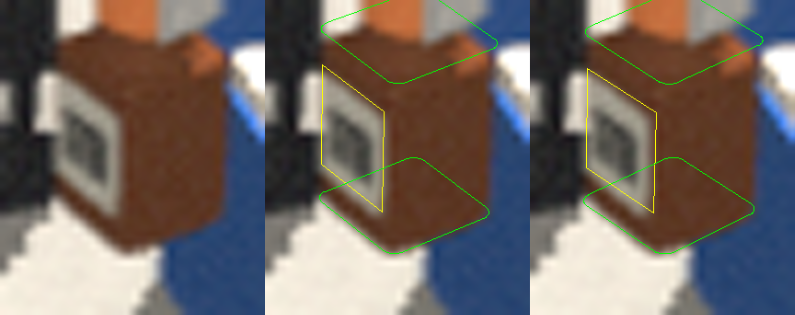

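```bash
python3 - <<'E'
from ov import *
d=np.array([np.cos(np.radians(152)),np.sin(np.radians(152)),0]);y=np.array([-d[1],d[0],0])
for w in((.5585,.394),(.5583,.3888),(.5575,.3917),(.558,.392)):
    w=np.array([*w,.1975]);res=[]
    for uv in((242.65,99.5),):
        o,r=ray('side',uv);P=o+r*(d@(w-o))/(d@r);res.append(P)
    print(w,'plane off',d@w,'side-ray hit',P.round(4),'lateral',(y@P).round(4),'lat w',(y@w).round(4))
p=np.array([.66824,.33283,.2409]);lab=p+.0235*d;print('label now dist',d@np.array([.558,.392,0])-d@lab,'lat',y@lab)
plan((.667,.334,.241),152-91)
E
```

```text
[0.5585 0.394  0.1975] plane off -0.3081544348740698 side-ray hit [0.5593 0.3955 0.1965] lateral -0.6118 lat w -0.6101
[0.5583 0.3888 0.1975] plane off -0.31041909748198465 side-ray hit [0.5568 0.3859 0.2026] lateral -0.6021 lat w -0.6054
[0.5575 0.3917 0.1975] plane off -0.3083512718756184 side-ray hit [0.5591 0.3947 0.197 ] lateral -0.6109 lat w -0.6076
[0.558  0.392  0.1975] plane off -0.30865190420321215 side-ray hit [0.5587 0.3934 0.1978] lateral -0.6097 lat w -0.6081
label now dist 0.1016147750068091 lat -0.6075911244472803
t 13.6 shift cm [-0.    0.15 -0.09] turn deg [45.59  0.    0.  ] F [-0.9 -0.5 -2.2] w 0.0337
```

>>> play_rows(deltas=[[[6,0,0],[0,0.1,-0.1],1],[[12,0,0],[0,0.1,-0.1],1],[[18,0,0],[0,0.1,-0.1],1],[[24,0,0],[0,0.1,-0.1],1],[[30,0,0],[0,0.15,-0.1],1]])

```text
t: 14.02
tcp_pos: [0.6669, 0.3339, 0.241]
eef_rot: [0.084, 0.702, -0.084, 0.702]
contact_force: [-0.6, -0.3, -2.0]
grip_width: 0.0335
```

>>> play_rows(deltas=[[[6,0,0],[0,0,0],1],[[12,0,0],[0,0,0],1],[[15.6,0,0],[0,0,0],1],[[15.6,0,0],[0,0,0],1],[[15.6,0,0],[0,0,0],1]])

```text
t: 14.43
tcp_pos: [0.6669, 0.3339, 0.241]
eef_rot: [0.176, 0.685, -0.176, 0.685]
contact_force: [-0.1, -0.9, -2.5]
grip_width: 0.0337
```

>>> play_rows(deltas=[[[0,0,0],[0,0,0],1],[[0,0,0],[0,0,0],1],[[0,0,0],[0,0,0],1],[[0,0,0],[0,0,0],1],[[0,0,0],[0,0,0],1]])

```text
t: 14.85
tcp_pos: [0.6669, 0.3339, 0.241]
eef_rot: [0.177, 0.685, -0.177, 0.685]
contact_force: [0.3, -0.1, -0.9]
grip_width: 0.0334
```

```bash
python3 - <<'E'
from h import *
show();plan((.667,.334,.241),61);print(np.abs(arm.sense()['qvel']).max())
a=arm.snapshot('side');cv2.imwrite('pics/end.png',a);print(arm.sense()['tcp_pos'])
cv2.imwrite('pics/endz.png',cv2.resize(np.clip(a[60:160,200:310]*1.4,0,255).astype(np.uint8),None,fx=5,fy=5,interpolation=cv2.INTER_CUBIC))
E
```

```text
tcp [0.6669 0.3339 0.241 ] q [ 0.313  0.443  1.244  0.     1.455 -0.752] jaw yaw 61.03
[[-0.     0.484  0.875]
 [ 0.     0.875 -0.484]
 [-1.    -0.    -0.   ]]
t 14.85 shift cm [-0.    0.01  0.01] turn deg [ 0.03 -0.    0.  ] F [ 0.3 -0.1 -0.9] w 0.0334
0.0023270940217926628
[0.66685327 0.33395629 0.24094142]
```

View pics/end.png

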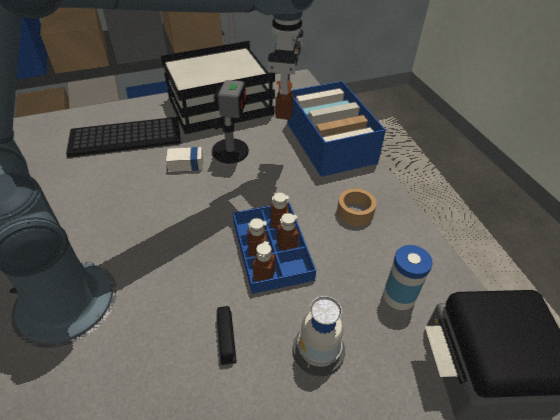

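View pics/endz.png

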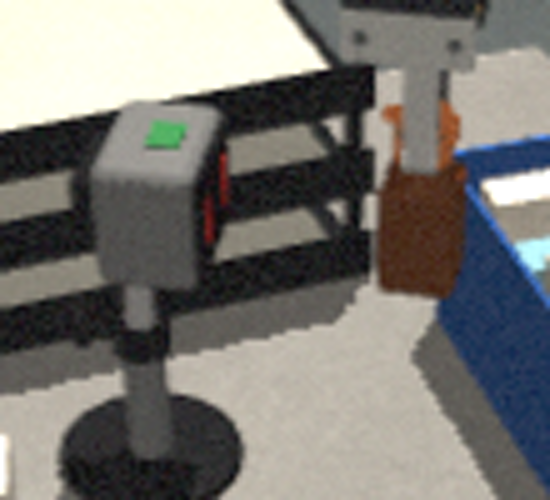

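```bash
python3 -c "
from workcell import arm
arm.job_done();print(arm.sense()['t'])"
```

```text
the job is handed in; nothing more can be done
the job is handed in; nothing more can be done
```

I pressed the dispenser dish, lifted the orange-capped bottle out of the tray and presented it to the reader. The job was handed in at about 15 s with the bottle held still; no verdict is reported.

- **Dish:** I pressed with shut fingertips until the dish stopped moving, about 14 mm down at 18 N. The picture afterwards shows it back up.
- **Bottle:** I gripped the cap at 25 N, with a measured opening of 34 mm. In the last picture the other four bottles and the loose items look to be where they started.
- **Final pose (estimated):**

| Check | Result | Basis |
|---|---|---|
| Distance, label to glass | about 100 mm | arm position and reader position fitted from the pictures |
| Label height | 0.1975 m, same as the window estimate | same |
| Sideways offset | about 1 mm | same |
| Facing angle | within 1–2° of square | label seen in the side picture with the bottle turned 45° |
| Tool axis | vertical | arm state |
| Arm | at rest, no outside contact force beyond the bottle's weight | arm state |

**Disagreements:**
- **Bottle turn:** an earlier outline fit put the bottle about 5° off. I judged it unreliable because that view was nearly face-on, and I trusted the check with the label visible instead.
- **Window position:** my separate estimates differed by about 5 mm sideways, and the reader's angle estimates by about 1°.
- **Top camera:** the arm blocked its view at the end, so the final position was checked only by the side camera and the arm's own readings.

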